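# Free the beads in the wish bottles and put them away in the altar drawer

### The job

Put the three glass wish bottles away in the altar drawer; one or more of them has its wooden bead caught in the pinched neck. Pull the drawer under the step wide open, rock each bottle that holds a bead side to side until the bead drops down into the belly, stand all three bottles upright on the drawer's floor, and then shut the drawer fully. Knock nothing else over.

Things in the scene. Friction and masses are not known exactly. Their poses are not given: they have to be found in the camera images.
- bottle1: clear glass wish bottle, 108 mm tall, 0.32 kg, bottom-heavy, open on top. Belly 72 mm (x) by 60 mm (y), 49 mm tall; above it a straight flat neck 44 mm (x) by 31 mm (y), centred, up to the mouth. Easily gripped across the neck's 31 mm, near the top. Origin: centre of the underside; z up the neck; yaw at the start 50 to 130 degrees, so its x points roughly to the robot's left
- bead1: round wooden bead, 20 mm diameter, if present caught in the neck of bottle1; origin at its centre. In the bottle's frame it is about 90 mm up while on the upper ledge, 63 mm on the lower ledge, and 16 mm up once it lies in the belly. Absent where the bottle is empty
- bottle2: another bottle, same as bottle1. Inside the neck of each (37 by 24 mm) two glass ledges reach 14 mm in from the walls, each dipping 10 degrees to its wall: the upper from the -x side, 77 mm up, the lower from the +x side, 50 mm up. The bead can pass only by rolling off the one, then off the other
- bead2: round wooden bead, 20 mm diameter, if present caught in the neck of bottle2; origin at its centre. In the bottle's frame it is about 90 mm up while on the upper ledge, 63 mm on the lower ledge, and 16 mm up once it lies in the belly. Absent where the bottle is empty
- bottle3: a third bottle, same as bottle1. To free the bead of any bottle tip its +x side down some 30 degrees for about a second: the bead rolls from the upper ledge to the lower. Then tip its -x side down as much: it drops into the belly. Repeat if it has not
- bead3: round wooden bead, 20 mm diameter, if present caught in the neck of bottle3; origin at its centre. In the bottle's frame it is about 90 mm up while on the upper ledge, 63 mm on the lower ledge, and 16 mm up once it lies in the belly. Absent where the bottle is empty
- drawer (a joint): how far the drawer is pulled out: 0 shut, 0.18 m fully open; it slides straight out, mostly towards the robot, against about 1.5 N of friction, and stays where it is left
- drawer_handle (a point): middle of the drawer's brass bar handle: a level bar 10 mm thick, 120 mm long along y, 45 mm in front of the drawer's front, 108 mm above the table, 37 mm below the top of the step (the dark wooden altar cabinet, 145 mm tall, 350 mm wide, that holds the drawer). Axes: -x is the way the drawer pulls out, z up. Moves with the drawer
- drawer_floor (a point): middle of the front edge of the drawer's inner floor, at the foot of the inside of its front, 10 mm above the table; same axes as the handle, moves with the drawer. The floor reaches 210 mm from here to +x and 150 mm to either side in y; side and rear walls rise 55 mm above it, the front 118 mm. With the drawer out by d the step's top board covers what lies beyond x = d, leaving 120 mm of height under it
- monk: bystander: white ceramic monk figurine, 95 mm tall, 76 mm across, standing on the table at the left, near the bottles; origin at the centre of its underside
- clip_jar: bystander: round glass jar with a metal flip-clamp lid, 76 mm across, 109 mm tall, on the table close to the step's right side; origin at the centre of its underside
- incense_bowl: bystander: blue ceramic incense bowl, 84 mm across, 50 mm tall, on the 120 mm square, 5 mm thick dark silicone mat at the far right; origin at the centre of its underside
- water_cup: bystander: small white ceramic cup, 60 mm across, 50 mm tall, on the table at the near right; origin at the centre of its underside
There are look-alikes about, which are no part of the job. Leave any purple look-alike of the bottle1 alone.

How it is judged:
By the outcome, as a careful person would: the job done as asked, in the order asked, and still so for the second after the job is handed in, with the robot touching nothing.
Of bead1, bead2, bead3 only 2 to 3 are there at a start; the rules pass over those that are not, and their reading is None.
At some moment in a run one of bottle1, bottle2, bottle3 may be knocked a few centimetres aside while the robot is not near it.
It also fails if it takes over 200 s, if anything falls off the work surface, if the arm or the gripper's body presses on something with over 40 N, if the wrist force passes 120 N, or if a joint passes its speed limit or range.

### The arm

A 6-joint arm with a two-finger parallel gripper is mounted at the origin on the work surface. World frame = base frame: x ahead of the robot, y to its left, z up, the work surface at z = 0. Lengths are in m, angles in degrees, forces in N, time in s.
With the tool pointing down it reaches from about 0.325 to 0.925 m from the base axis. Payload 3.1 kg.
Tool frame: the origin (TCP) lies midway between the tips of the shut fingers; the grasp point (between the pads) lies 19 mm behind it; z points along the fingers, y is the direction in which the jaws open and shut (so a half turn about z gives the same grasp; the last joint's range is limited). The gripper opens to 85 mm and grips with 20 to 120 N. Pads are 22 mm wide; open, the fingers measure 114 mm over their backs; the gripper's body (76 mm by 85 mm) begins 54 mm behind the grasp point. The pads swing forward as they close: fully open they stand 13 mm farther back than shut.
Start: joints at [-82.403, 12.427, 92.441, -0, 75.132, -6.429], TCP at [0.151, -0.606, 0.231] pointing down, gripper open.
Joint ranges: [-157.48, 157.48], [-44.54, 120.13], [17.64, 146.25], [-64.5, 244.5], [7.68, 150.69], [-147.95, 147.95]. Speed limits (degrees/s): [159.86, 159.86, 180, 180, 180, 180].

### API

Orientations are given as a 3x3 rotation matrix whose columns are the frame's x, y, z axes.
In Python, from rig import ctrl, optics, nets gives the robot as it stands. Calls block until the motion is done:
- ctrl.move_pose(position, orientation): joint-space move of the TCP to a pose.
- ctrl.move_linear(position, rot=None, rate=0.15): straight line of the TCP; rot=None keeps the orientation; rate is the mean speed in m/s.
- ctrl.movej(angles): joint-space move.
- ctrl.gripper_to(opening): finger opening in m; the grip force is fixed at half the most; returns when the fingers have stopped.
- ctrl.wait(seconds).
- ctrl.ik(position, orientation): joint angles nearest the present ones, or None.
- ctrl.sense(): the state.
- optics.get_image(name): name is "scene" or "top" or "wrist"; returns a dict with "image" (420x560x3 uint8, red, green, blue), "camera_matrix" (3x3 intrinsics, pixels), "xyz" and "rotation" of the camera in the world. Camera axes: x right, y down, z forward; pixel columns grow to the right and rows downward; lengths in m; the calibration is good to about 2 mm. The wrist camera is an equidistant fisheye: a pixel r from the principal point sees the ray r / f radians off the axis. A picture is of the moment at which its call begins. There is no depth.
A pose or a line that the arm cannot do raises ctrl.MotionError and nothing moves.
- ctrl.hand_in(): hands the job in, once; it reports no verdict.
Trained networks look in the newest picture that a camera, given by its name, has taken for a name from the list of things; names that differ only in an ending like _2 or _b are one class to them, and where a whole thing is asked for, a point or a joint stands for the part that bears it (a point fixed in the world has none). Each returns a list of dicts, best first, with "confidence" (0 to 1); they miss things now and then, are a little off and sometimes report something else, mostly with a low value. They report only what shows in the picture. A call takes as long as a camera call. They do not tell look-alikes from the thing itself.
- nets.regions_of(camera, target): "mask" (420x560 bool, what is visible of it).
- nets.pinpoint(camera, target): "location" ([x, y, z] in m, in world coordinates, good to about 4 mm: a listed point, or the origin of a listed thing).
The state is a dict: "time_s": time; "q": joint angles; "dq": joint speeds; "effort": joint torques, N m; "tcp_pos": TCP position; "eef_rot": TCP orientation; "wrist_force": force on the tool from outside, world axes, zero at the start; "wrist_torque": the same for the moment, N m; "finger_gap": finger opening in m.
Only numpy, scipy, OpenCV 4.12 (cv2) and the standard library are available. Lean on these libraries where they do the work, as an engineer would, in place of code of your own. Each camera call takes 0.05 s, during which the arm holds its last target. There are 200 camera calls.

## Working session

There is one attempt and no reset: what is moved stays moved. The work goes in short steps, each a Python script; the robot and the scene stay as the last script left them, time stands still between calls to the robot, and variables do not carry over. Pictures are saved under pics/ and viewed, about 12 in all and at most 16, crops included, and the job is handed in when it is done.

```bash
ls; mkdir -p pics
python3 - <<'E'
from rig import ctrl, optics, nets
import cv2
for n in ("scene","top"):
    d=optics.get_image(n); cv2.imwrite(f"pics/{n}0.png",d["image"][:,:,::-1])
    print(n,d["camera_matrix"].tolist(),d["xyz"],d["rotation"])
    for t in ("bottle1","bead1","drawer_handle","drawer_floor","monk","clip_jar","incense_bowl","water_cup"):
        print(t,[(round(r["confidence"],2),[round(float(v),3) for v in r["location"]]) for r in nets.pinpoint(n,t)])
print(ctrl.sense()["time_s"])
E
```

```text
pics
scene [[544.7652286503334, 0.0, 278.98769043732335], [0.0, 544.7652286503334, 211.85072743023343], [0.0, 0.0, 1.0]] [ 1.28349464 -0.28556769  1.49660586] [[ 0.30805486  0.81366064 -0.49300971]
 [ 0.95127827 -0.25629904  0.17140728]
 [ 0.01310944 -0.52179227 -0.85297185]]
bottle1 [(0.92, [0.33, 0.188, 0.0]), (0.88, [0.352, 0.45, -0.003]), (0.74, [0.25, 0.327, -0.002]), (0.64, [0.574, 0.288, -0.003]), (0.6, [0.461, -0.38, 0.003]), (0.26, [0.626, 0.003, 0.106])]
bead1 [(0.51, [0.46, -0.39, 0.091]), (0.42, [0.625, 0.004, 0.106])]
drawer_handle [(0.55, [0.629, 0.004, 0.108])]
drawer_floor []
monk [(0.59, [0.478, 0.442, -0.0])]
clip_jar [(0.76, [0.689, -0.268, -0.0]), (0.34, [0.459, -0.382, -0.001])]
incense_bowl [(0.83, [0.628, -0.478, 0.004]), (0.59, [0.46, -0.381, 0.004])]
water_cup [(0.64, [0.323, -0.243, 0.0])]
top [[486.51617599863926, 0.0, 281.30193641739623], [0.0, 486.51617599863926, 197.31180005775698], [0.0, 0.0, 1.0]] [0.35538328 0.00751773 1.32448696] [[ 0.01956286 -0.99573161  0.09019902]
 [-0.99958076 -0.02140465 -0.01949714]
 [ 0.02134459 -0.08977979 -0.99573289]]
bottle1 [(0.94, [0.459, -0.385, -0.002]), (0.75, [0.247, 0.331, 0.0]), (0.66, [0.405, 0.321, -0.001]), (0.64, [0.354, 0.447, -0.001]), (0.63, [0.572, 0.292, 0.003]), (0.59, [0.329, 0.187, 0.002])]
bead1 [(0.55, [0.463, -0.392, 0.088]), (0.36, [0.578, 0.28, 0.09])]
drawer_handle [(0.69, [0.621, 0.005, 0.11])]
drawer_floor [(0.86, [0.685, 0.009, 0.007]), (0.26, [0.63, -0.479, 0.008]), (0.16, [0.461, -0.39, 0.091])]
monk []
clip_jar [(0.78, [0.691, -0.268, 0.002]), (0.7, [0.325, -0.247, 0.002])]
incense_bowl [(0.9, [0.628, -0.479, 0.006])]
water_cup [(0.88, [0.328, -0.248, -0.0])]
0.9
```

View pics/scene0.png

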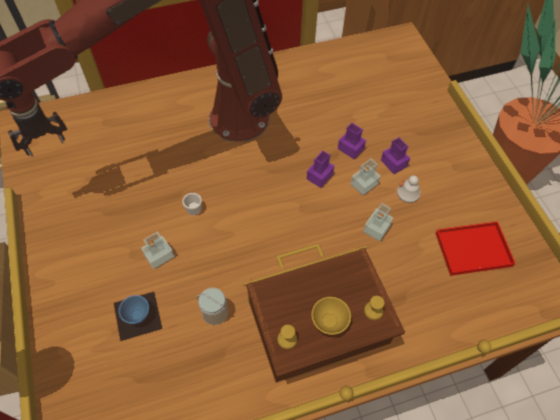

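View pics/top0.png

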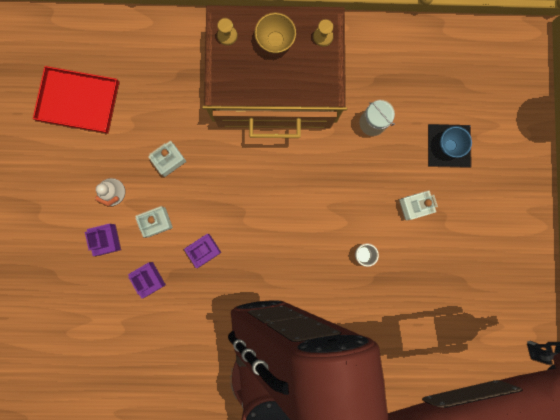

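Run:
```python
import cv2, numpy as np
t=cv2.imread("pics/top0.png"); s=cv2.imread("pics/scene0.png")
f=lambda im,u,v:cv2.resize(im[v-24:v+24,u-24:u+24],(264,264),interpolation=cv2.INTER_CUBIC)
cv2.imwrite("pics/crop1.png",np.vstack([np.hstack([f(t,167,158),f(t,153,221),f(t,419,205)]),np.hstack([f(s,379,222),f(s,366,176),f(s,157,250)])]))
```

```text
(no output)
```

View pics/crop1.png

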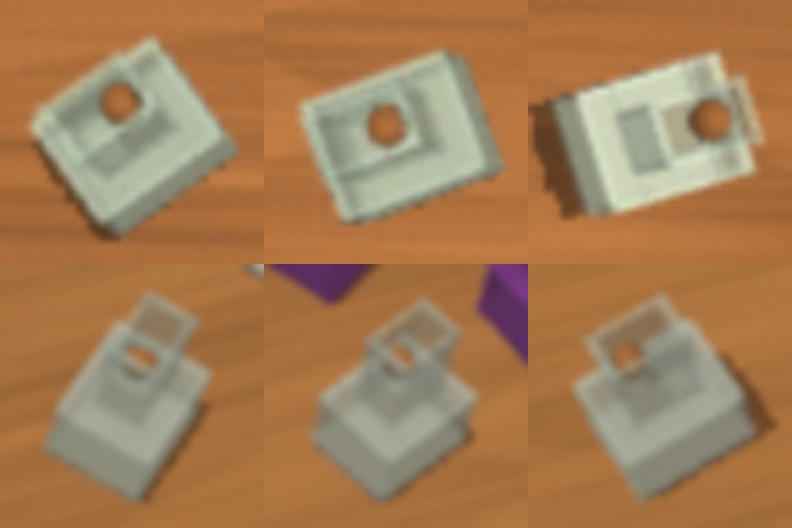

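```bash
cat > h.py <<'E'
from rig import ctrl, optics, nets
import numpy as np, cv2
from scipy.optimize import minimize
from scipy.spatial.transform import Rotation as Ro
def proj(d,P):
    c=(np.asarray(P)-d["xyz"])@np.asarray(d["rotation"])
    K=d["camera_matrix"]; return c[:,:2]/c[:,2:]*K[0][0]+[K[0][2],K[1][2]]
def back(d,uv,z):
    K=d["camera_matrix"]; uv=np.atleast_2d(uv).astype(float)
    r=np.c_[(uv-[K[0][2],K[1][2]])/K[0][0],np.ones(len(uv))]@np.asarray(d["rotation"]).T
    o=np.asarray(d["xyz"]); return o+r*((z-o[2])/r[:,2:])
def box(lx,ly,z0,z1): return np.array([[a*lx/2,b*ly/2,z] for a in(-1,1) for b in(-1,1) for z in(z0,z1)])
BOX=[box(.072,.060,0,.049),box(.044,.031,.049,.108)]
def sil(d,p,S=4):
    m=np.zeros((420*S,560*S),np.uint8)
    c,s=np.cos(p[2]),np.sin(p[2])
    for B in BOX:
        W=B@np.array([[c,s,0],[-s,c,0],[0,0,1]])+[p[0],p[1],0]
        cv2.fillConvexPoly(m,cv2.convexHull(((proj(d,W)+.5)*S).astype(np.int32)),1)
    return cv2.resize(m.astype(np.float32),(560,420),interpolation=cv2.INTER_AREA)
def clear_bottles(d,name):
    """masks of bottles whose colour is not purple"""
    out=[]
    for r in nets.regions_of(name,"bottle1"):
        m=r["mask"]
        if m.sum()<200: continue
        hsv=cv2.cvtColor(d["image"],cv2.COLOR_RGB2HSV)[m]
        out.append((m,r["confidence"],np.median(hsv,0)))
    return out
def fit(views,x0):
    """views: [(d,mask)], x0 xy guess -> x,y,yaw,iou"""
    def cost(p):
        e=0
        for d,m in views:
            s=sil(d,p); e+=1-np.minimum(s,m).sum()/np.maximum(s,m).sum()
        return e/len(views)
    best=None
    for y0 in np.radians([55,75,90,105,125]):
        r=minimize(cost,[x0[0],x0[1],y0],method="Nelder-Mead",options=dict(initial_simplex=[[x0[0],x0[1],y0],[x0[0]+.008,x0[1],y0],[x0[0],x0[1]+.008,y0],[x0[0],x0[1],y0+.2]],maxiter=60))
        if best is None or r.fun<best.fun: best=r
    return best.x[0],best.x[1],np.degrees(best.x[2]),1-best.fun
def locate(guess,cams=("top","scene"),tol=.06):
    """one set of images; guess list of xy (None: any) -> fits"""
    ds={n:optics.get_image(n) for n in cams}; ms={n:clear_bottles(ds[n],n) for n in cams}
    res=[]
    for g in guess:
        vs=[]
        for n in cams:
            c=[(np.linalg.norm(back(ds[n],np.argwhere(m).mean(0)[::-1],.035)[0,:2]-g),i) for i,(m,_,h) in enumerate(ms[n]) if not(h[0]>120 and h[1]>100)]
            if c and min(c)[0]<tol: vs.append((ds[n],ms[n][min(c)[1]][0].astype(np.float32)))
        res.append((len(vs),)+fit(vs,g) if vs else (0,))
    return res,ds
E
cat > a.py <<'E'
from h import *
res,ds=locate([(.573,.290),(.405,.321),(.459,-.385)])
for r in res: print(np.round(r,4))
d=ds["top"]
hsv=cv2.cvtColor(d["image"],cv2.COLOR_RGB2HSV)
sub=hsv[126:142,240:312]; 
g=(sub[...,0]>18)&(sub[...,0]<35)&(sub[...,1]>120)&(sub[...,2]>110)
print("\n".join("".join("#" if x else "." for x in r) for r in g))
E
python3 a.py
```

```text
[  2.       0.5687   0.2898 127.2819   0.8764]
[  1.       0.3975   0.3182 114.4023   0.9482]
[  2.       0.4586  -0.3843 106.7475   0.8978]
.........####............................................####...........
.........####...........................................#####...........
..........###............................................####...........
..........###............................................####...........
..........###............................................###............
..........##.............................................###............
..........##.............................................###............
..........###............................................###............
..........#############################......###........####............
..........##################################################............
..........##################################################............
...........................................######.......................
........................................................................
........................................................................
........................................................................
........................................................................
```

```bash
cat > b.py <<'E'
from h import *
for n in("top","scene"):
    d=optics.get_image(n)
    hsv=cv2.cvtColor(d["image"],cv2.COLOR_RGB2HSV)
    g=(hsv[...,0]>18)&(hsv[...,0]<35)&(hsv[...,1]>120)&(hsv[...,2]>100)
    h0=np.array([.625,.004])
    # handle bar pixels: those back-projecting near bar at z .108
    p=np.argwhere(g)[:,::-1]; W=back(d,p,.108)
    k=(abs(W[:,0]-h0[0])<.015)&(abs(W[:,1]-h0[1])<.05); V=W[k]
    a=np.polyfit(V[:,1],V[:,0],1); 
    k2=(abs(W[:,0]-np.polyval(a,W[:,1]))<.007)&(abs(W[:,1]-h0[1])<.08)
    print(n,k.sum(),"slope deg",np.degrees(np.arctan(a[0])),"x at mid",np.polyval(a,W[k2,1].mean()),"y ends",np.percentile(W[k2,1],[1,99]))
    T=back(d,p,.145); k=(abs(T[:,0]-.68)<.03)&(abs(T[:,1])<.18)
    if k.sum()>30:
        b=np.polyfit(T[k,1],T[k,0],1); print("strip",k.sum(),np.degrees(np.arctan(b[0])),b[1],np.std(T[k,0]-np.polyval(b,T[k,1])))
for b in (.573,.290),(.405,.321),(.459,-.385): pass
print(ctrl.sense()["q"],ctrl.sense()["finger_gap"])
E
python3 b.py
```

```text
top 112 slope deg -0.19336158695662178 x at mid 0.6234869349373683 y ends [-0.05816704  0.06625004]
strip 407 -0.7591944439049315 0.6821936815238188 0.007866117209950072
scene 98 slope deg -0.7706559637237135 x at mid 0.6209322939420648 y ends [-0.0580078   0.06707686]
strip 202 -0.8726998147833716 0.6805706004215445 0.010406947126085581
[-8.24019963e+01  1.24263404e+01  9.24417797e+01  6.79559134e-04
  7.51314413e+01 -6.42685352e+00] 0.0856546914205359
```

```bash
cat >> h.py <<'E'
def Rdown(xdir):
    """tool pointing down, tool x along xdir (2D)"""
    x=np.array([xdir[0],xdir[1],0.]);x/=np.linalg.norm(x);z=np.array([0,0,-1.]);return np.c_[x,np.cross(z,x),z]
def dist(q): return abs(np.asarray(q)-ctrl.sense()["q"]).max()
def st(msg=""):
    s=ctrl.sense(); print(msg,"t",round(s["time_s"],1),"tcp",np.round(s["tcp_pos"],3),"F",np.round(s["wrist_force"],1),"gap",round(s["finger_gap"],4),flush=True)
yd=np.radians(.6); DX=np.array([np.cos(yd),np.sin(yd),0]); DY=np.array([-np.sin(yd),np.cos(yd),0])
H0=np.array([.6225,.0045,.108])      # handle, drawer shut
FL0=H0+DX*.0                         # set in drawer code
E
cat > c.py <<'E'
from h import *
for s in(1,-1):
    for a in(H0,H0-.18*DX):
        print(s,np.round(ctrl.ik(a+[0,0,.1],Rdown(s*DY[:2])),0))
for p,yw in (((.5687,.29),127),((.4,.32),114),((.4586,-.384),107)):
    u=np.array([np.cos(np.radians(yw)),np.sin(np.radians(yw))])
    for s in(1,-1): print(p,s,np.round(ctrl.ik([*p,.08],Rdown(s*u)),0))
by=-DX  # bottle x along DY -> bottle y = -DX
for s in(1,-1):
    for P in ([.5,.15,.32],[.5,-.15,.32],[.45,.0,.35]):
        for t in(36,-36):
            q=ctrl.ik(P,Ro.from_rotvec(np.radians(t)*by).as_matrix()@Rdown(s*DY[:2])); print(s,P,t,None if q is None else np.round(q,0))
E
python3 c.py
```

```text
1 [-6. 13. 94. -0. 73. -7.]
1 [ -9.  -9. 117.  -0.  72.  -9.]AttributeError: 'NoneType' object has no attribute 'rint'

The above exception was the direct cause of the following exception:

Traceback (most recent call last):
  File "c.py", line 4, in <module>
    print(s,np.round(ctrl.ik(a+[0,0,.1],Rdown(s*DY[:2])),0))
            ~~~~~~~~^^^^^^^^^^^^^^^^^^^^^^^^^^^^^^^^^^^^^^^
TypeError: loop of ufunc does not support argument 0 of type NoneType which has no callable rint method
```

```bash
sed -i 's/for s in(1,-1)/for s in(1,)/' c.py; python3 c.py
cat > d.py <<'E'
from h import *
R=Rdown(DY[:2]); up=np.array([0,0,1.])
g=H0-[0,0,.019]
ctrl.move_pose(np.array([.40,-.2,.30]),R)
ctrl.gripper_to(.040)
ctrl.move_pose(g+.13*up-.02*DX,R)
st("above")
d=optics.get_image("wrist"); cv2.imwrite("pics/w1.png",d["image"][:,:,::-1])
print([(round(r["confidence"],2),np.round(r["location"],3)) for r in nets.pinpoint("wrist","drawer_handle")])
E
python3 d.py
```

```text
1 [-6. 13. 94. -0. 73. -7.]
1 [ -9.  -9. 117.  -0.  72.  -9.]
(0.5687, 0.29) 1 [ 21.  23.  96.  -0.  61. -16.]
(0.4, 0.32) 1 [ 31.  10. 114.  -0.  57.   7.]
(0.4586, -0.384) 1 [-47.  19. 102.  -0.  59. -64.]
1 [0.5, 0.15, 0.32] 36 [ 27.   8.  95. -32.  95.  28.]
1 [0.5, 0.15, 0.32] -36 [-11.  -4. 107.  35.  87. -17.]
1 [0.5, -0.15, 0.32] 36 [ -5.  -5. 107. -37.  77.   3.]
1 [0.5, -0.15, 0.32] -36 [-40.   8.  94.  27. 102. -41.]
1 [0.45, 0.0, 0.35] 36 [ 13.  -8. 107. -35.  90.  16.]
1 [0.45, 0.0, 0.35] -36 [-30.  -8. 107.  31. 100. -30.]
above t 4.6 tcp [0.602 0.003 0.22 ] F [-0.1 -0.3 -0.2] gap 0.0398
[(0.92, array([0.62 , 0.008, 0.108]))]
```

View pics/w1.png

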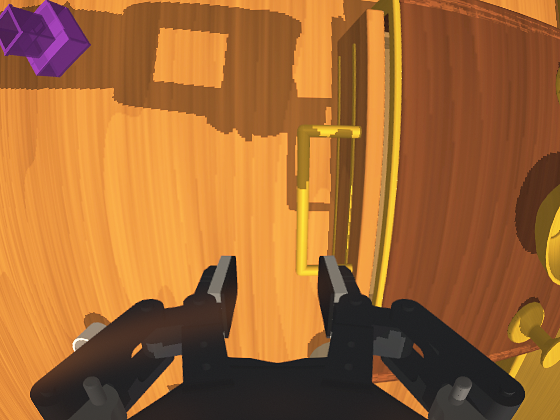

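```bash
cat > e.py <<'E'
from h import *
up=np.array([0,0,1.]); g=H0-[0,0,.019]
ctrl.move_linear(g+.06*up); ctrl.move_linear(g,rate=.08); st("at bar")
ctrl.gripper_to(0.0); st("gripped")
ctrl.move_linear(g-.181*DX,rate=.1); st("pulled")
ctrl.gripper_to(.040); ctrl.move_linear(g-.181*DX+.14*up,rate=.2); st("up")
d=optics.get_image("wrist"); 
print([(round(r["confidence"],2),np.round(r["location"],3)) for r in nets.pinpoint("wrist","drawer_handle")])
ctrl.move_pose([.42,0,.40],Rdown(DY[:2])); 
d=optics.get_image("top"); cv2.imwrite("pics/top1.png",d["image"][:,:,::-1])
for n in("drawer_handle","drawer_floor"): print([(round(r["confidence"],2),np.round(r["location"],3)) for r in nets.pinpoint("top",n)])
E
python3 e.py
```

```text
at bar t 6.2 tcp [0.623 0.004 0.089] F [-0.4 -1.1 -0.4] gap 0.0401
gripped t 6.6 tcp [0.623 0.004 0.09 ] F [-0.7 -0.6  3.1] gap 0.0076
pulled t 8.6 tcp [0.45  0.002 0.09 ] F [ 23.6  -0.5 -17.5] gap 0.008
up t 9.9 tcp [0.44  0.003 0.228] F [-0.6 -0.3  0.2] gap 0.0399
[(0.87, array([0.446, 0.006, 0.108]))]
[(0.36, array([ 0.628, -0.479,  0.003]))]
[]
```

View pics/top1.png

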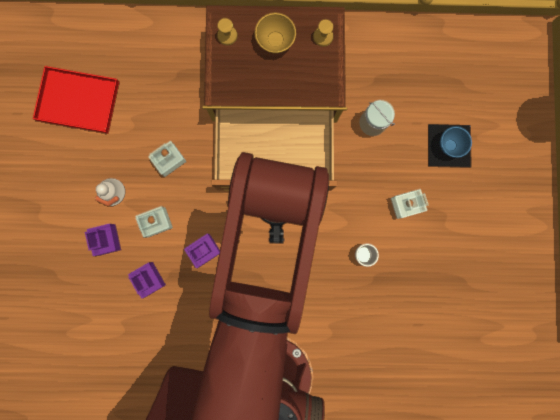

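```bash
cat >> h.py <<'E'
UP=np.array([0,0,1.])
FL=np.array([.506,.006,.010])   # drawer floor front edge, drawer open
def pick(x,y,yaw):
    u=np.array([np.cos(np.radians(yaw)),np.sin(np.radians(yaw))]); R=Rdown(u); p=np.array([x,y,.075])
    ctrl.move_pose(p+.16*UP,R); ctrl.gripper_to(.056)
    ctrl.move_linear(p+.05*UP); ctrl.move_linear(p,rate=.06); st("at")
    ctrl.gripper_to(0.0); st("grip"); ctrl.move_linear(p+.20*UP,rate=.12); st("lift")
def rock(P,reps=1,ang=36):
    """tip about the bottle's foot; bottle x along DY, y along -DX; P = TCP upright"""
    R=Rdown(DY[:2]); L=.075*UP; P=np.asarray(P)
    for _ in range(reps):
        for t in(ang,-ang):
            M=Ro.from_rotvec(-np.radians(t)*DX).as_matrix()
            ctrl.move_linear(P-L+M@L,M@R,rate=.04); ctrl.wait(1.3)
            if t>0: yield "tip+"
            else: yield "tip-"
            ctrl.move_linear(P,R,rate=.04); ctrl.wait(.3)
def place(dx,dy):
    T=FL+dx*DX+dy*DY+.075*UP; R=Rdown(DY[:2])
    ctrl.move_pose(T+.19*UP,R); ctrl.move_linear(T+.02*UP,rate=.15); ctrl.move_linear(T+.002*UP,rate=.03); st("down")
    ctrl.gripper_to(.056); ctrl.move_linear(T+.16*UP,rate=.15); st("released")
E
cat > f.py <<'E'
from h import *
res,ds=locate([(.459,-.36)],tol=.08); r=res[0]; print(np.round(r,4))
for n in("top","scene"): print(n,[np.round(q["location"],3) for q in nets.pinpoint(n,"bottle1") if q["location"][1]<-.2])
pick(*r[1:4])
d=optics.get_image("wrist"); a=d["image"]; d=optics.get_image("scene"); cv2.imwrite("pics/p1.png",np.hstack([cv2.resize(a,(400,300)),cv2.resize(d["image"][120:330,60:340],(400,300))])[:,:,::-1])
E
python3 f.py
```

```text
[  2.       0.4609  -0.3612 107.7501   0.9335]
top [array([ 0.466, -0.362, -0.001])]
scene [array([ 0.46 , -0.359,  0.002])]
at t 14.8 tcp [ 0.461 -0.361  0.075] F [-0.2 -0.6  0.2] gap 0.0557
grip t 15.1 tcp [ 0.462 -0.362  0.076] F [ 1.6 -0.2  1.8] gap 0.0301
lift t 16.9 tcp [ 0.46  -0.361  0.274] F [-0.7  0.1 -5. ] gap 0.0305
```

View pics/p1.png

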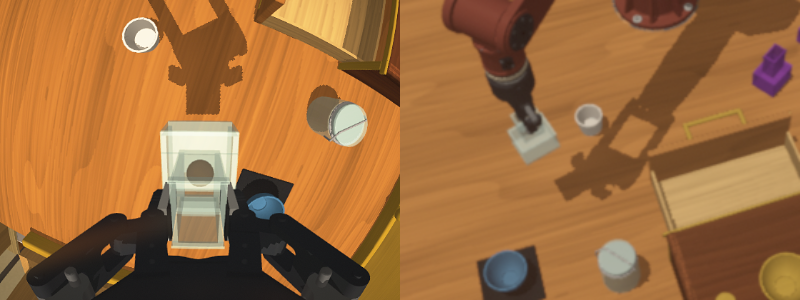

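```bash
cat >> h.py <<'E'
def rockpics(P,fn,reps=1):
    ims=[]
    def snap(): ims.append(optics.get_image("wrist")["image"][80:380,130:430])
    ctrl.move_pose(P,Rdown(DY[:2])); ctrl.wait(.3); snap()
    for k in rock(P,reps): snap()
    snap(); st("rocked")
    ims=[cv2.resize(i,(260,260)) for i in ims]
    while len(ims)%3: ims.append(ims[-1]*0)
    cv2.imwrite(fn,np.vstack([np.hstack(ims[i:i+3]) for i in range(0,len(ims),3)])[:,:,::-1])
E
cat > g.py <<'E'
from h import *
rockpics([.48,-.15,.32],"pics/r1.png",1)
E
python3 g.py
```

```text
rocked t 26.9 tcp [ 0.48 -0.15  0.32] F [ 0.5  0.2 -3.9] gap 0.0302
```

View pics/r1.png

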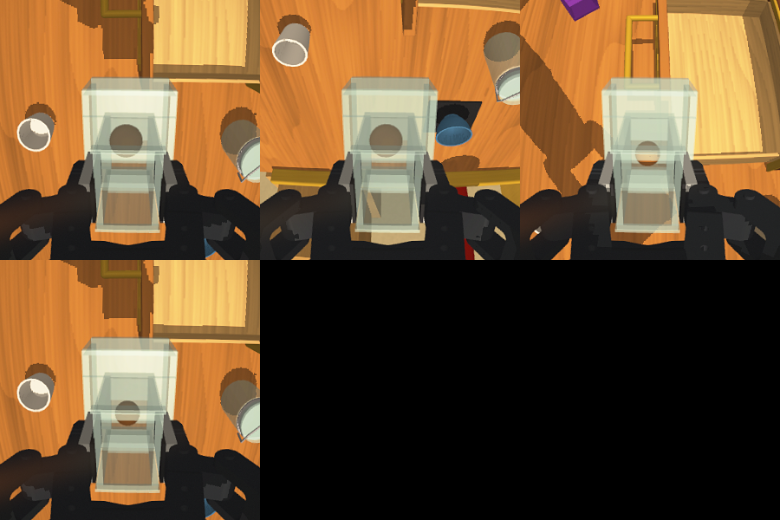

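```bash
cat >> h.py <<'E'
def beadproj(h,bx,d=None):
    """expected crop pixel (260 px crop as in rockpics) and diameter of a bead at height h, offset bx in the bottle held upright"""
    d=d or optics.get_image("wrist"); s=ctrl.sense(); R=np.asarray(s["eef_rot"])
    W=np.asarray(s["tcp_pos"])-.075*UP+h*UP+bx*R[:,0]
    c=(W-d["xyz"])@np.asarray(d["rotation"]); K=d["camera_matrix"]
    th=np.arctan2(np.hypot(c[0],c[1]),c[2]); ph=np.arctan2(c[1],c[0]); f=K[0][0]
    uv=np.array([K[0][2],K[1][2]])+f*th*np.array([np.cos(ph),np.sin(ph)])
    return np.round((uv-[130,80])*260/300), round(f*.02/np.linalg.norm(c)*260/300,1)
E
python3 -c "
from h import *
d=optics.get_image('wrist')
for h,bx in((.09,-.008),(.063,.008),(.016,-.02),(.016,0),(.016,.02)): print(h,bx,*beadproj(h,bx,d))
"
```

```text
0.09 -0.008 [127. 193.] 37.0
0.063 0.008 [127. 146.] 33.5
0.016 -0.02 [127. 154.] 25.3
0.016 0 [127. 130.] 26.3
0.016 0.02 [127. 105.] 27.0
```

The bead matches the belly prediction: (127,152) seen against (127,154) expected, about 25 px wide. I'll place this bottle and fetch the next.

```bash
cat > i.py <<'E'
from h import *
place(.09,-.092)
ctrl.move_pose([.45,-.1,.36],Rdown(DY[:2]))
res,ds=locate([(.571,.29),(.402,.32)],tol=.08)
for r in res: print(np.round(r,4))
for n in("top","scene"): print(n,[np.round(q["location"],3) for q in nets.pinpoint(n,"bottle1")])
im=ds["top"]["image"]; cv2.imwrite("pics/top2.png",cv2.resize(im[80:300,60:460],(800,440))[:,:,::-1])
E
python3 i.py
```

```text
down t 29.6 tcp [ 0.597 -0.085  0.087] F [ 0.2 -0.9 -4. ] gap 0.0301
released t 31.1 tcp [ 0.596 -0.085  0.243] F [-0.3  0.4 -0.6] gap 0.056
[  2.       0.5694   0.2895 128.0835   0.9161]
[  2.       0.4003   0.3184 111.6977   0.9097]
top [array([ 0.354,  0.449, -0.   ]), array([ 0.598, -0.08 ,  0.012]), array([ 0.247,  0.328, -0.   ]), array([0.329, 0.188, 0.002]), array([0.573, 0.288, 0.001]), array([0.403, 0.317, 0.004])]
scene [array([0.352, 0.449, 0.001]), array([ 0.327,  0.189, -0.004]), array([ 0.574,  0.291, -0.002]), array([ 0.595, -0.083,  0.012]), array([0.252, 0.329, 0.   ]), array([0.4  , 0.32 , 0.003])]
```

View pics/top2.png

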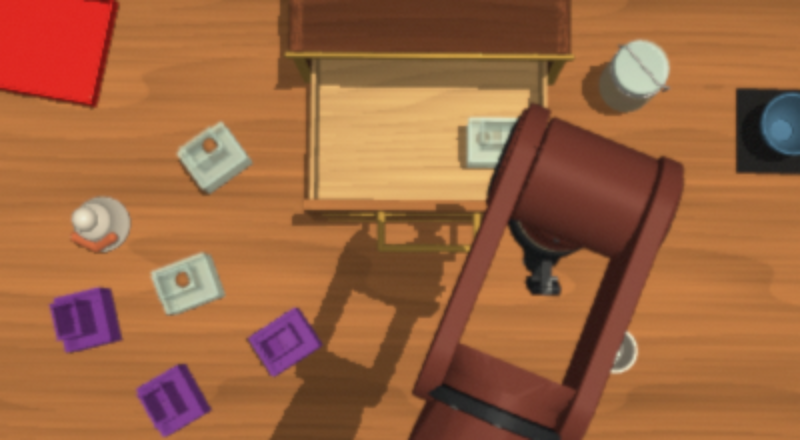

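```bash
cat > j.py <<'E'
from h import *
pick(.571,.2895,128)
rockpics([.48,.05,.33],"pics/r2.png",1)
d=optics.get_image('wrist')
for h,bx in((.09,-.008),(.063,.008),(.016,-.02)): print(h,bx,*beadproj(h,bx,d))
E
python3 j.py
```

```text
at t 35.9 tcp [0.571 0.29  0.075] F [-0.6 -0.4  0. ] gap 0.0558
grip t 36.2 tcp [0.572 0.29  0.076] F [ 1.7 -0.   1.2] gap 0.0298
lift t 38.0 tcp [0.57  0.289 0.274] F [-0.3  0.4 -5. ] gap 0.0306
rocked t 48.0 tcp [0.48 0.05 0.33] F [-0.2  0.3 -3.6] gap 0.03
0.09 -0.008 [127. 193.] 37.0
0.063 0.008 [127. 146.] 33.5
0.016 -0.02 [127. 154.] 25.3
```

View pics/r2.png

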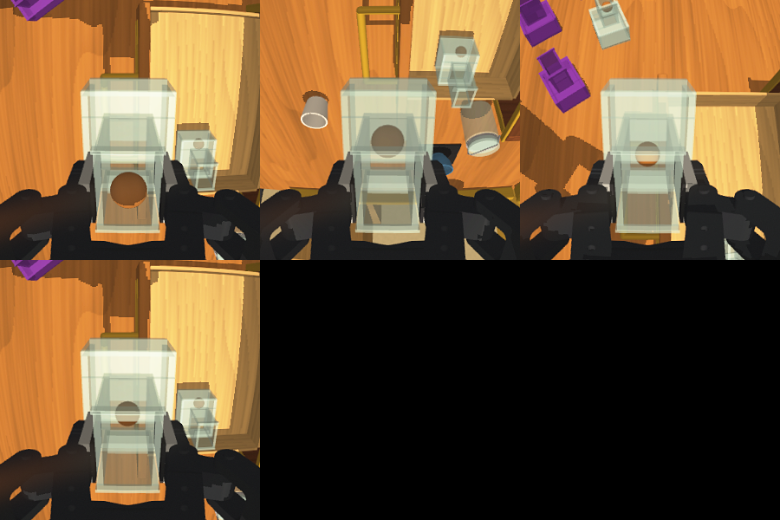

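The bead went from the upper ledge to the lower ledge and then into the belly, ending at (127,153). I'll place this one and do the third.

```bash
cat > k.py <<'E'
from h import *
place(.09,.0)
ctrl.move_pose([.45,-.1,.36],Rdown(DY[:2]))
res,ds=locate([(.402,.32)],tol=.08); r=res[0]; print(np.round(r,4))
assert r[0]==2 and r[4]>.85
pick(r[1]+.001,r[2],r[3])
rockpics([.46,.12,.33],"pics/r3.png",1)
E
python3 k.py
```

```text
down t 50.6 tcp [0.596 0.007 0.087] F [ 0.7  0.3 -4.6] gap 0.0304
released t 52.2 tcp [0.595 0.007 0.243] F [0.1 0.1 0.1] gap 0.0561
[  2.       0.3991   0.3199 111.2641   0.9055]
at t 57.0 tcp [0.401 0.32  0.075] F [-0.5 -0.3  0.1] gap 0.0563
grip t 57.3 tcp [0.401 0.32  0.076] F [0.5 0.4 0.8] gap 0.0301
lift t 59.1 tcp [0.4   0.32  0.274] F [ 0.6  0.4 -3.5] gap 0.0303
rocked t 68.9 tcp [0.46 0.12 0.33] F [-0.1  0.5 -2.3] gap 0.03
```

View pics/r3.png

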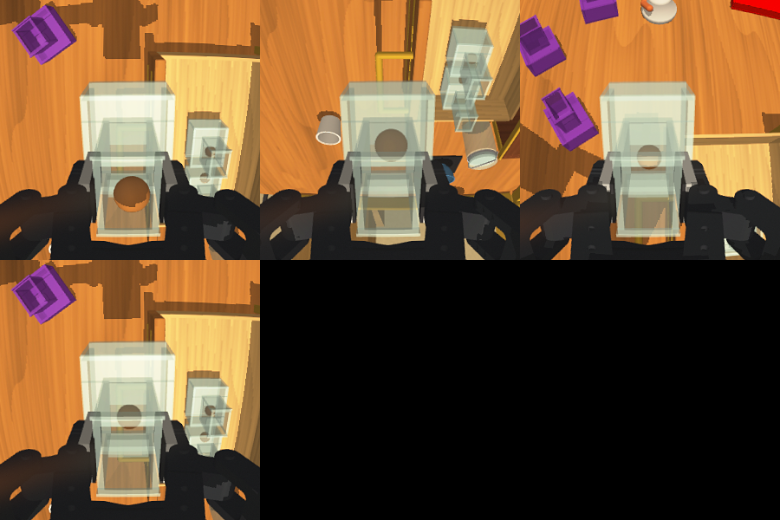

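All three beads are in the bellies. I'll place the last bottle and check before shutting.

```bash
cat > l.py <<'E'
from h import *
place(.09,.092)
R=Rdown(DY[:2])
ctrl.move_pose([.43,.0,.30],R); ctrl.gripper_to(.040)
d=optics.get_image("wrist"); a=d["image"]
print("handle",[(round(r["confidence"],2),np.round(r["location"],3)) for r in nets.pinpoint("wrist","drawer_handle")])
d=optics.get_image("scene"); b=d["image"]
for n in("bottle1","bead1","drawer_handle"): print(n,[np.round(q["location"],3) for q in nets.pinpoint("scene",n)])
cv2.imwrite("pics/c2.png",np.hstack([cv2.resize(a,(400,300)),cv2.resize(b[200:380,220:460],(400,300))])[:,:,::-1])
E
python3 l.py
```

```text
down t 71.6 tcp [0.595 0.099 0.087] F [ 0.6  0.2 -2.5] gap 0.0302
released t 73.2 tcp [0.594 0.099 0.243] F [0.1 0.5 0.3] gap 0.0562
handle [(0.87, array([0.446, 0.003, 0.108]))]
bottle1 [array([ 0.598, -0.08 ,  0.012]), array([0.25 , 0.329, 0.001]), array([0.593, 0.097, 0.009]), array([0.352, 0.449, 0.   ]), array([ 0.328,  0.185, -0.   ]), array([0.598, 0.006, 0.012])]
bead1 [array([0.511, 0.004, 0.009]), array([ 0.69 , -0.269,  0.   ])]
drawer_handle [array([0.45 , 0.   , 0.109])]
```

View pics/c2.png

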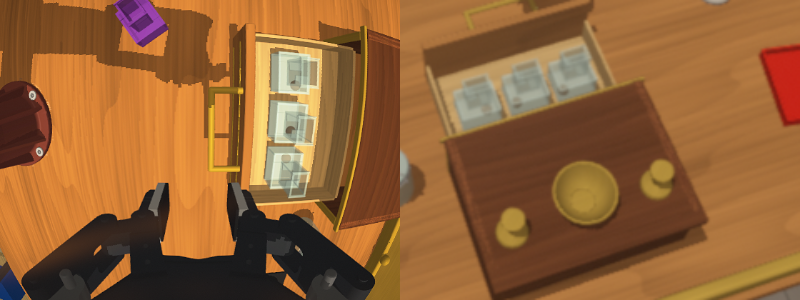

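```bash
cat > m.py <<'E'
from h import *
R=Rdown(DY[:2]); g=np.array([.447,.003,.089])
ctrl.move_pose(g+.13*UP,R); ctrl.move_linear(g+.05*UP); ctrl.move_linear(g,rate=.08); st("at bar")
ctrl.gripper_to(0.0); st("grip")
g=np.array(ctrl.sense()["tcp_pos"])
ctrl.move_linear(g+.170*DX,rate=.06); st("pushed")
for k in range(8):
    ctrl.move_linear(g+(.172+.003*k)*DX,rate=.03); ctrl.wait(.3); st()
    if abs(ctrl.sense()["wrist_force"][0])>15: break
ctrl.gripper_to(.040); p=np.array(ctrl.sense()["tcp_pos"])
ctrl.move_linear(p+.14*UP,rate=.12); st("up")
optics.get_image("wrist"); print([np.round(r["location"],3) for r in nets.pinpoint("wrist","drawer_handle")])
ctrl.move_pose([.40,-.1,.36],R); ctrl.movej([-82.4,12.43,92.44,0,75.13,-6.43])
a=optics.get_image("top")["image"]
for n in("bottle1","drawer_handle","monk","clip_jar","incense_bowl","water_cup"): print(n,[np.round(q["location"],3) for q in nets.pinpoint("top",n)])
b=optics.get_image("scene")["image"]
print([np.round(q["location"],3) for q in nets.pinpoint("scene","drawer_handle")])
cv2.imwrite("pics/f.png",np.hstack([cv2.resize(a,(400,300)),cv2.resize(b,(400,300))])[:,:,::-1]); st("end")
# gold strip row & bar rows as at the start
d0=cv2.imread("pics/top0.png")[:,:,::-1]; print("diff near drawer",np.abs(a[100:145,205:345].astype(int)-d0[100:145,205:345]).mean())
E
python3 m.py
```

```text
at bar t 76.5 tcp [0.447 0.003 0.089] F [-0.  -0.6  0.1] gap 0.0398
grip t 76.9 tcp [0.449 0.003 0.09 ] F [ 5.3  1.  -1.6] gap 0.0078
pushed t 79.9 tcp [0.619 0.005 0.09 ] F [-1.   5.7  4.1] gap 0.0081
 t 80.5 tcp [0.622 0.006 0.09 ] F [-0.9  5.7  3.9] gap 0.0076
 t 81.0 tcp [0.625 0.006 0.09 ] F [-0.   4.7  3.6] gap 0.008
 t 81.5 tcp [0.628 0.006 0.09 ] F [-0.   5.2  4.4] gap 0.0077
 t 82.1 tcp [0.629 0.006 0.09 ] F [-3.5  4.8  7.1] gap 0.0081
 t 82.7 tcp [0.629 0.006 0.09 ] F [-10.7   4.   12. ] gap 0.008
 t 83.2 tcp [0.629 0.006 0.09 ] F [-19.2   4.5  18.4] gap 0.0078
up t 84.9 tcp [0.634 0.004 0.227] F [-0.8 -0.7  0.5] gap 0.0397
[array([0.625, 0.008, 0.109])]
bottle1 [array([0.353, 0.445, 0.002]), array([0.246, 0.328, 0.   ]), array([0.332, 0.185, 0.001])]
drawer_handle [array([0.626, 0.009, 0.107])]
monk [array([ 0.478,  0.442, -0.001]), array([ 0.327, -0.246,  0.   ])]
clip_jar [array([ 0.694, -0.269,  0.001])]
incense_bowl [array([ 0.63 , -0.481,  0.006])]
water_cup []
[array([0.634, 0.003, 0.109])]
end t 88.7 tcp [ 0.152 -0.606  0.231] F [ 0.5  0.3 -0.1] gap 0.0402
diff near drawer 9.623650793650794
```

View pics/f.png

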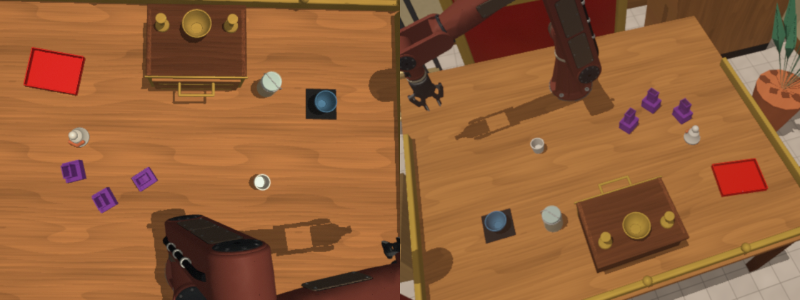

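```bash
python3 b.py | grep -v strip
```

```text
top 119 slope deg -1.3439407465672508 x at mid 0.6292600057351713 y ends [-0.05803773  0.06637613]
scene 101 slope deg -0.8411378621616559 x at mid 0.6273518081074412 y ends [-0.05724183  0.06646741]
[-8.23944887e+01  1.24258850e+01  9.24407056e+01  5.81270363e-04
  7.51300021e+01 -6.43121552e+00] 0.03988681669104561
```

The bar now sits about 6 mm further in than at the start, against the closed stop. Total travel was 0.180 m, so the drawer is fully shut.

```bash
python3 -c "
from rig import ctrl
ctrl.wait(.5); print(ctrl.hand_in(), ctrl.sense()['time_s'])"
```

```text
the job is handed in; nothing more can be done
the job is handed in; nothing more can be done
```

I put all three clear bottles in the drawer with their beads in the bellies, shut the drawer, and handed the job in at about 90 s on the robot's clock. `hand_in` reports no verdict.

- **Drawer opened:** I pulled it by its handle to the end stop. It started about 6 mm out rather than fully shut.
- **Beads:** All three bottles held a bead. The right-hand bottle was knocked about 23 mm while I opened the drawer, which seems to have dropped its bead to the lower ledge. I found it again before picking it up. After rocking, the wrist pictures showed each bead where a bead in the belly should appear.
- **Bottles placed:** All three stand upright in a row on the drawer floor. Before closing, both the wrist and scene pictures showed them standing.
- **Drawer shut:** I pushed it 0.180 m until it met the closed stop, at about 19 N. The handle then measured x ≈ 0.628 m, against 0.622 m at the start.
- **Everything else:** In the last pictures the monk, jar, bowl, cup and the three purple look-alikes are upright and where they were.

Two checks were not clean. The bottles could not be seen once the drawer was shut, so I assume they are still upright after the slow close. The network missed the water cup in the last top view (it seems to have labelled it a second monk), but the cup shows plainly in both final pictures.

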